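# Stone the V-way of a lathe bed

### The arm

A 6-joint arm with a two-finger parallel gripper is mounted at the origin on a cart in front of the work surface, level with it; the furniture and walls round the work are solid. World frame = base frame: x ahead of the robot, y to its left, z up, the work surface at z = 0. Lengths are in m, angles in degrees, forces in N, time in s.
With the tool pointing down it reaches from about 0.35 to 0.85 m from the base axis. Payload 8.1 kg.
Tool frame: the origin (TCP) lies midway between the tips of the shut fingers; the grasp point (between the pads) lies 19 mm behind it; z points along the fingers, y is the line along which they close (so a half turn about z gives the same grasp; the last joint's range is limited). The gripper opens to 93 mm and grips with 3 to 60 N. Pads are 15 mm wide; open, the fingers measure 128 mm over their backs; the gripper's body (75 mm by 188 mm) begins 65 mm behind the grasp point.
Start: joints at [62.2, 7.471, 85.268, -0, 87.261, -4.893], TCP at [0.234, 0.553, 0.219] pointing down, gripper open.
Joint ranges: [-169.43, 169.43], [-51.17, 129.36], [1.28, 143.12], [-76.62, 256.62], [0, 156.53], [-152.29, 152.29]. Speed limits (degrees/s): [136.94, 136.94, 159.86, 180, 180, 180].

### API

Orientations are given as [roll, pitch, yaw] about the fixed x, y, z axes, in that order (R = Rz(yaw) Ry(pitch) Rx(roll)).
In Python, from station import ctrl gives the robot as it stands.
- The arm moves only by the tool jog_arm, never from a script. Its argument "commands" is a list of rows, each a list of 7 numbers: the finger opening in mm, from 0 to 93, then the shift along the tool's x, y, z in units of 40 mm (1.0 is 40 mm), then the turn, a rotation vector about the tool's x, y, z in units of 5 degrees (1.0 is 5 degrees). A call has 1 to 5 rows; each row is the pose to reach, as a shift and turn from the pose commanded when the call began, along the tool's axes at that moment; what a row does not reach only later rows make up. A row lasts 1/12 s, in which the tool goes at most 41.7 mm and 7.16 degrees, less where a joint would pass 70% of its speed; a pose out of reach is approached as far as the arm can. A call with a gripper value outside its range is refused whole. The fingers move at their own pace and stop on an object; "newtons" is the grip in N (left out, the last holds). Time passes only in rows, so rows that repeat a pose let the fingers close. It gives the time, the measured TCP pose, the force, the opening and the grip force at its end, in the units of the state.
- ctrl.sense(): the state, without advancing time (a new reading comes with each control period).
- ctrl.capture(name): name is "side" or "top"; returns a dict with "img" (400x640x3 uint8, red, green, blue), "K" (3x3 intrinsics, pixels), "distortion" ([k1, k2, p1, p2, k3] as OpenCV has them; the pictures are not rectified), "view" (4x4, takes a point from world to camera coordinates). Camera axes: x right, y down, z forward; pixel columns grow to the right and rows downward; lengths in m; the calibration is good to about 2 mm. A picture is of the moment at which its call begins. There is no depth.
- ctrl.sign_off(): hands the job in; it is judged then, once.
The state is a dict: "clock": time; "joint_positions": joint angles; "joint_velocities": joint speeds; "joint_torque": joint torques, N m; "tool_pos": TCP position; "tool_rot": TCP orientation; "force": force on the tool from outside, world axes, zero at the start; "ft_torque": the same for the moment, N m; "opening": opening from 0.0 (shut) to 1.0 (fully open); "gripper_force": force on a finger pad.
Only numpy, scipy, OpenCV 4.12 (cv2) and the standard library are available. Lean on these libraries where they do the work, as an engineer would, in place of code of your own. Each camera call takes 0.05 s, during which the arm holds its last target. There are 200 camera calls.

### The job

The front flank of the lathe bed's V-way has to be stoned. Slide the saddle to the right (seen from the robot), up against its end stop, to clear the way; then take the sprung stone holder from its tray, lay the stone flat on the sloping front flank of the V-way at the bed's left-hand end and draw it along the flank to the right until it nearly meets the saddle, in one steady stroke, pressing so that the holder's springs stay partly compressed but never bottom out. Finally set the holder gently back in its tray, standing on its stone.

Things in the scene. Friction and masses are not known exactly. Their poses are not given: they have to be found in the camera images.
- bed: short grey cast lathe bed, fixed on the bench, 340 mm long, 150 wide over its feet, ways 85 to 97 high. Origin: middle of its underside. x points away from the robot, y left along the ways, z up. The V-way (a ridge) runs along its front, a flat way along its rear; below the V-way a lead screw (77 mm before the origin, 54 high). A dark stop block stands at the right-hand (-y) end
- v_way: the bed's bright steel V-way. Origin: middle of its front flank, the slope that faces the robot, on its surface, 87 mm high. x runs up the slope, y left along the way, z is the flank's outward normal, which leans 35 degrees from vertical towards the robot. The flank is 32 mm wide (x -16 to 16, the crest on top) and runs from y = -170 to 170 mm. Below its lower edge the bed drops vertically
- saddle (a joint): travel of the grey saddle that rides on the ways, m: 0 = its middle 105 mm left of the bed's middle, grows to the right (-y of the bed), 0.23 = against the end stop. It starts near the middle, covering the way; about 3 N of friction and 15 N s/m of damping; stays where left. It is 90 mm long; at the stop its left side lies at y = -80 mm of the V-way. Its plate's top is 120 mm above the bench
- tool_post_top (a point): centre of the top face of the dark square tool post on the saddle, 184 mm above the bench; the post is 36 x 36 mm, sides parallel to the bed, and stands free for 42 mm below this point (then a 60 x 54 mm slide). A nut 22 mm across and 10 mm high sits on it. The saddle can be moved by the post
- stone_holder: sprung stone holder, loose, 74 mm high, about 0.28 kg. Its grip is a ribbed aluminium block 30 mm (x) by 66 mm (y), from 28 to 68 mm above the stone's face. Below it, on two sprung pins, a shoe (26 mm wide) with a flat grey oilstone, 22 mm (x) by 70 mm (y). Origin: centre of the stone's face with springs relaxed; z up through the grip, y along the stone. It starts standing on its stone in the tray
- shoe (a joint): compression of the holder's springs in m: 0 = relaxed, 0.010 = fully compressed. The shoe slides along the holder's z. The springs are preloaded: 4 N before they begin to give, then 1 N more per mm, 14 N at full travel.
- stone_face (a point): centre of the stone's working face; it moves towards the grip body (holder's +z) as the springs are compressed
- tray: shallow steel tray, 120 mm (x) by 170 mm (y), 13 mm high, walls and floor 3 mm, fixed on the bench beside the bed, on the left or on the right. Origin: centre of its underside; z up
- g_clamp: blue G-clamp lying on the bench, 122 x 172 x 21 mm, bystander
- oil_bottle: white squeeze bottle, 64 mm across, 160 mm high, bystander
- spanner: steel spanner, 189 mm long, bystander behind the bed

How it is judged (in metres and radians):
On the way, in this order (a step that is already met when the one before it is completed fails the run):
1. the saddle is up against its right-hand end stop (within 10 mm) (value of joint saddle above 0.22 m), for 0.2 s.
2. the stone is flat on the front flank (within 7 degrees and 9 mm), pressed with 3 to 20 N, springs partly compressed, not bottomed, at the left-hand end of the way (contact force between stone_holder and v_way between 3 and 20 N and value of joint shoe between 0.0003 and 0.0099 m and y of stone_face in the frame of v_way between 0.112 and 0.165 m and x of stone_face in the frame of v_way between -0.009 and 0.009 m and angle between the z axis of stone_holder and the z axis of v_way, either way round below 0.12 rad and value of joint saddle above 0.22 m), for 0.1 s.
3. the stone is flat on the front flank (within 7 degrees and 9 mm), pressed with 3 to 20 N, springs partly compressed, not bottomed, a little further right (contact force between stone_holder and v_way between 3 and 20 N and value of joint shoe between 0.0003 and 0.0099 m and y of stone_face in the frame of v_way between 0.078 and 0.108 m and x of stone_face in the frame of v_way between -0.009 and 0.009 m and angle between the z axis of stone_holder and the z axis of v_way, either way round below 0.12 rad and value of joint saddle above 0.22 m), for 0.1 s.
4. the stone is flat on the front flank (within 7 degrees and 9 mm), pressed with 3 to 20 N, springs partly compressed, not bottomed, in the middle of the cleared length (contact force between stone_holder and v_way between 3 and 20 N and value of joint shoe between 0.0003 and 0.0099 m and y of stone_face in the frame of v_way between 0.044 and 0.074 m and x of stone_face in the frame of v_way between -0.009 and 0.009 m and angle between the z axis of stone_holder and the z axis of v_way, either way round below 0.12 rad and value of joint saddle above 0.22 m), for 0.1 s.
5. the stone is flat on the front flank (within 7 degrees and 9 mm), pressed with 3 to 20 N, springs partly compressed, not bottomed, further right (contact force between stone_holder and v_way between 3 and 20 N and value of joint shoe between 0.0003 and 0.0099 m and y of stone_face in the frame of v_way between 0.01 and 0.04 m and x of stone_face in the frame of v_way between -0.009 and 0.009 m and angle between the z axis of stone_holder and the z axis of v_way, either way round below 0.12 rad and value of joint saddle above 0.22 m), for 0.1 s.
6. the stone is flat on the front flank (within 7 degrees and 9 mm), pressed with 3 to 20 N, springs partly compressed, not bottomed, at the parked saddle (contact force between stone_holder and v_way between 3 and 20 N and value of joint shoe between 0.0003 and 0.0099 m and y of stone_face in the frame of v_way between -0.06 and -0.015 m and x of stone_face in the frame of v_way between -0.009 and 0.009 m and angle between the z axis of stone_holder and the z axis of v_way, either way round below 0.12 rad and value of joint saddle above 0.22 m), for 0.1 s.
At the end, for the whole second after the job is handed in: The holder stands upright (within 4.5 degrees) on its stone on the tray's floor, released and at rest, and the saddle is still within 10 mm of its end stop (value of joint saddle above 0.22 m and linear speed of stone_holder below 0.02 m/s and angle between stone_holder's own z axis and vertical below 0.08 rad and x of stone_face in the frame of tray between -0.055 and 0.055 m and y of stone_face in the frame of tray between -0.08 and 0.08 m and z of stone_face in the frame of tray below 0.008 m); the robot touches nothing.
It fails at once if the stone is pressed on the way with more than 35 N (contact force between stone_holder and v_way above 35 N).
It fails at once if the holder is dropped or banged on the tray (over 60 N) (contact force between stone_holder and tray above 60 N).
It fails at once if a bystander is moved by more than 30 mm (distance of any of g_clamp, oil_bottle, spanner from where it was at the start of the episode above 0.03 m).
It also fails if it takes over 69 s, if anything falls off the work surface, if the arm or the gripper's body presses on something with over 40 N, if the wrist force passes 120 N, or if a joint passes its speed limit or range.

## Working session

There is one attempt and no reset: what is moved stays moved. The work goes in short steps, Python scripts to look and compute and a tool call to move; the robot and the scene stay as the last step left them, time stands still between calls to the robot, and variables do not carry over. Pictures are saved under pics/ and viewed, at most 10 in all, crops included, and the job is handed in when it is done.

Besides the shell and the picture viewer there is one more tool, called after "Request:" as name(argument=value, ...) on one line, values as JSON. jog_arm: Moves the arm, as the interface text tells. Its arguments: {"type":"object","properties":{"commands":{"type":"array"},"newtons":{"type":"number"}},"required":["commands"]}

```bash
mkdir -p pics; ls; python3 - <<'E'
from station import ctrl
import cv2,numpy as np
for n in("side","top"):
    c=ctrl.capture(n); cv2.imwrite(f"pics/{n}0.png",c["img"][:,:,::-1]); np.savez(f"{n}0.npz",**{k:np.array(c[k]) for k in c})
    V=np.array(c["view"]); print(n,(-V[:3,:3].T@V[:3,3]).round(3),V[:3,:3].round(2).tolist(),c["distortion"])
print(ctrl.sense())
E
```

```text
pics
side [-0.097 -1.25   0.677] [[0.87, -0.49, -0.0], [-0.18, -0.32, -0.93], [0.46, 0.81, -0.36]] [-0.00824754  0.          0.          0.          0.        ]
top [ 0.51  -0.018  1.736] [[0.0, -1.0, -0.02], [-1.0, -0.0, -0.04], [0.04, 0.02, -1.0]] [0.01159081 0.         0.         0.         0.        ]
{'clock': 0.1, 'joint_positions': array([ 6.22010268e+01,  7.51294177e+00,  8.53227509e+01,  1.50821815e-03,
        8.72614545e+01, -4.89280501e+00]), 'joint_velocities': array([-0.00678366, -0.08257776, -0.1085786 ,  0.00482112,  0.01407962,
       -0.0571541 ]), 'joint_torque': array([ 9.54916504e-04, -5.61339426e+01, -4.93097091e+01,  7.69565580e-02,
        2.90477212e-02, -8.43560179e-05]), 'tool_pos': array([0.23326108, 0.5522434 , 0.21767259]), 'tool_rot': array([-1.79903335e+02, -9.78673624e-03,  1.57093750e+02]), 'force': array([ 0.51032484, -0.1262606 ,  0.30939387]), 'ft_torque': array([-0.0134227 ,  0.02336528,  0.05726476]), 'gripper_force': 0.0, 'opening': 1.0034425772339117}
```

View pics/side0.png

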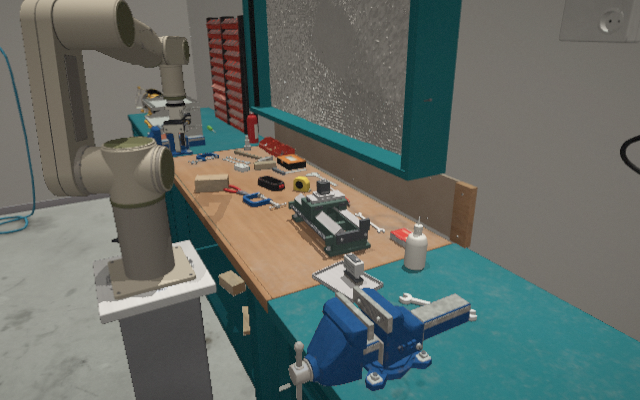

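View pics/top0.png

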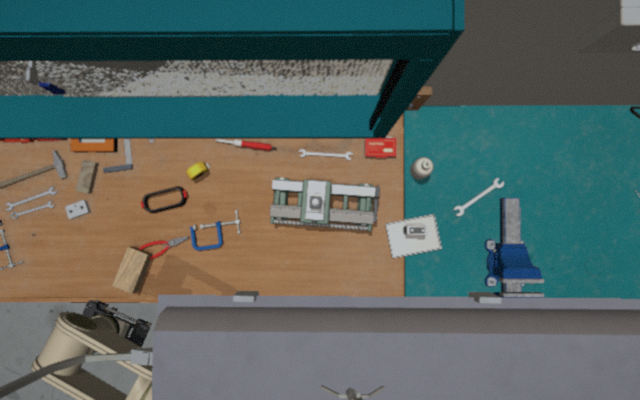

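The side view shows the bed at about (330,220), with the tray and holder at (350,275). The top view shows the bed at (323,205), the post at (316,201), and the tray on the right at (413,236) with the holder at (415,231). I'll zoom in on both.

```bash
cat > h.py <<'E'
import cv2,numpy as np
def load(n): return dict(np.load(n))
def ray(c,u,v):
    K,V=c["K"],c["view"]; p=cv2.undistortPoints(np.array([[[u,v]]],float),K,c["distortion"])[0,0]
    R=V[:3,:3]; return -R.T@V[:3,3], R.T@np.array([p[0],p[1],1])
def onz(c,u,v,z):
    o,d=ray(c,u,v); return o+d*(z-o[2])/d[2]
def proj(c,P):
    V=c["view"]; return cv2.projectPoints(np.array(P,float).reshape(-1,1,3),cv2.Rodrigues(V[:3,:3])[0],V[:3,3],c["K"],c["distortion"])[0][:,0]
E
python3 - <<'E'
from h import *
t=load("top0.npz");s=load("side0.npz");print(t["K"],s["K"])
a=t["img"][165:265,260:450,::-1];cv2.imwrite("pics/top0c.png",cv2.resize(a,None,fx=4.2,fy=4.2,interpolation=cv2.INTER_CUBIC))
a=s["img"][175:305,280:430,::-1];cv2.imwrite("pics/side0c.png",cv2.resize(a,None,fx=4.5,fy=4.5,interpolation=cv2.INTER_CUBIC))
for u,v,z in[(316,201,.184),(415,231,.068),(413,236,0),(272,180,.09),(375,186,.09)]:print(u,v,onz(t,u,v,z).round(3))
E
```

```text
[[501.89426064   0.         308.83271257]
 [  0.         501.89426064 204.27144895]
 [  0.           0.           1.        ]] [[439.24524583   0.         328.51242981]
 [  0.         439.24524583 198.06236968]
 [  0.           0.           1.        ]]
316 201 [ 0.586 -0.003  0.184]
415 231 [ 0.494 -0.329  0.068]
413 236 [ 0.476 -0.335  0.   ]
272 180 [0.66  0.143 0.09 ]
375 186 [ 0.641 -0.195  0.09 ]
```

View pics/top0c.png

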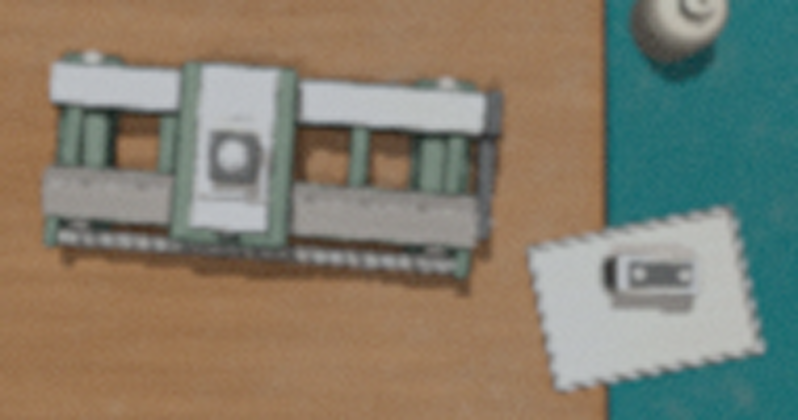

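View pics/side0c.png

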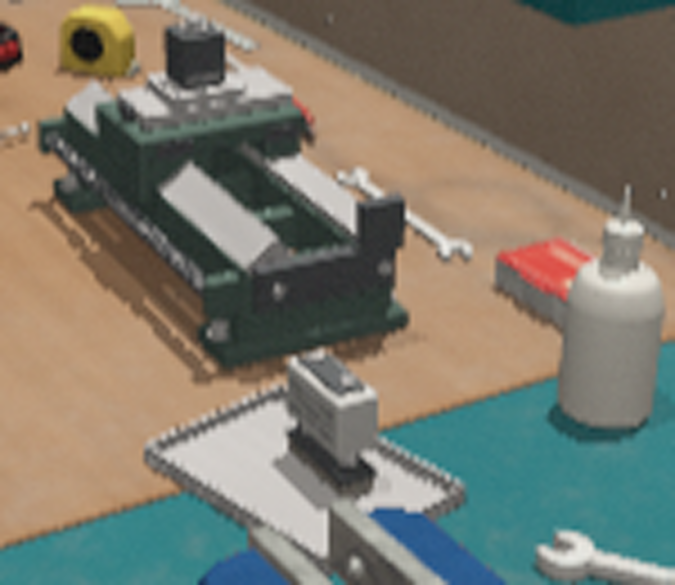

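The crops show the V-way band running from crop (45,192) to (477,222), a yaw of about −3.7°. The tray corners are near (530,250), (730,207), (763,350) and (560,390), and the holder's top is at about (660,275). Next I'll fit these with masks.

```bash
python3 - <<'E'
from h import *
t=load("top0.npz"); im=t["img"].astype(int); hsv=cv2.cvtColor(t["img"],cv2.COLOR_RGB2HSV)
# columns through V-way and holder: print rgb mean
for u in (280,295,350,365): print(u,[(v,*im[v,u]) for v in range(198,226)])
print("flat way ends row190"); 
print([(u,*im[184,u]) for u in range(268,276)],[(u,*im[190,u]) for u in range(371,382)])
print([(u,*im[212,u]) for u in range(266,276)],[(u,*im[219,u]) for u in range(368,380)])
E
python3 - <<'E'
from h import *
t=load("top0.npz"); hsv=cv2.cvtColor(t["img"],cv2.COLOR_RGB2HSV)
# tray: low-sat region in window
m=np.zeros((400,640),np.uint8); m[205:265,380:450]=((hsv[205:265,380:450,1]<60)*255)
cs,_=cv2.findContours(m,cv2.RETR_EXTERNAL,cv2.CHAIN_APPROX_NONE);c=max(cs,key=cv2.contourArea)
r=cv2.minAreaRect(c);b=cv2.boxPoints(r);print("tray",r);P=[onz(t,*p,.012) for p in b];print(np.round(P,3),np.mean(P,0).round(4))
big=cv2.resize(t["img"][222:244,400:432],None,fx=18,fy=18,interpolation=cv2.INTER_NEAREST)
s=load("side0.npz");b2=cv2.resize(s["img"][248:292,335:372],None,fx=9,fy=9,interpolation=cv2.INTER_NEAREST)
cv2.imwrite("pics/hold.png",np.hstack([cv2.copyMakeBorder(big[:396,:440],0,0,0,6,0),b2[:396]]) [:,:,::-1])
E
```

```text
280 [(198, np.int64(102), np.int64(119), np.int64(109)), (199, np.int64(103), np.int64(117), np.int64(108)), (200, np.int64(104), np.int64(118), np.int64(106)), (201, np.int64(102), np.int64(117), np.int64(107)), (202, np.int64(107), np.int64(122), np.int64(111)), (203, np.int64(100), np.int64(112), np.int64(105)), (204, np.int64(106), np.int64(113), np.int64(107)), (205, np.int64(132), np.int64(132), np.int64(128)), (206, np.int64(140), np.int64(136), np.int64(132)), (207, np.int64(134), np.int64(132), np.int64(127)), (208, np.int64(131), np.int64(129), np.int64(125)), (209, np.int64(142), np.int64(138), np.int64(133)), (210, np.int64(153), np.int64(149), np.int64(146)), (211, np.int64(154), np.int64(149), np.int64(144)), (212, np.int64(152), np.int64(146), np.int64(144)), (213, np.int64(152), np.int64(147), np.int64(142)), (214, np.int64(154), np.int64(150), np.int64(145)), (215, np.int64(152), np.int64(151), np.int64(146)), (216, np.int64(137), np.int64(137), np.int64(132)), (217, np.int64(104), np.int64(104), np.int64(101)), (218, np.int64(106), np.int64(107), np.int64(101)), (21
[... 6316 characters left out ...]
64(142)), (371, np.int64(152), np.int64(148), np.int64(144)), (372, np.int64(153), np.int64(151), np.int64(146)), (373, np.int64(128), np.int64(129), np.int64(125)), (374, np.int64(107), np.int64(107), np.int64(108)), (375, np.int64(100), np.int64(103), np.int64(101)), (376, np.int64(105), np.int64(97), np.int64(90)), (377, np.int64(137), np.int64(112), np.int64(93)), (378, np.int64(150), np.int64(117), np.int64(90)), (379, np.int64(156), np.int64(123), np.int64(90))]
tray ((411.6871643066406, 230.39849853515625), (52.86494445800781, 51.11093521118164), 78.2317123413086)
[[ 0.565 -0.225  0.012]
 [ 0.601 -0.395  0.012]
 [ 0.425 -0.431  0.012]
 [ 0.389 -0.261  0.012]] [ 0.4952 -0.328   0.012 ]
```

View pics/hold.png

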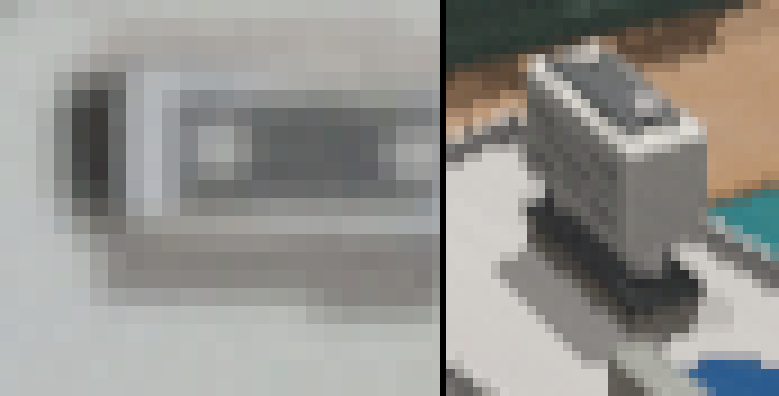

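The left half shows the holder's grip from above, nearly axis-aligned, with pins at about (412,230) and (422.8,230). The dark shoe is to its left and the grip's right edge is near u=426. The right half shows it standing upright in the tray.

```bash
python3 - <<'E'
from h import *
t=load("top0.npz"); g=t["img"].mean(2).round().astype(int); 
print("lower edge");L=[onz(t,u,v,.0778) for u,v in[(280,216.35),(295,217.4),(350,221.57),(365,222.43)]];L=np.array(L)
p=np.polyfit(L[:,1],L[:,0],1);print(L.round(4),p,np.degrees(np.arctan(-p[0])))
for a in[(271.4,184,.085),(375,190,.085),(269.7,212,.09),(372.9,219,.09)]:print(onz(t,*a).round(4))
print("post",onz(t,260+235/4.2,165+157/4.2,.184),"saddle L/R",onz(t,260+185/4.2,165+70/4.2,.12),onz(t,260+298/4.2,165+75/4.2,.12))
hsv=cv2.cvtColor(t["img"],cv2.COLOR_RGB2HSV)
m=np.zeros((400,640),np.uint8); m[212:260,384:445]=((hsv[212:260,384:445,1]<40)&(hsv[212:260,384:445,2]>140))*255
cs,_=cv2.findContours(m,cv2.RETR_EXTERNAL,cv2.CHAIN_APPROX_NONE);c=max(cs,key=cv2.contourArea);r=cv2.minAreaRect(c);P=np.array([onz(t,*p,.012) for p in cv2.boxPoints(r)]);print(r,P.round(3),P.mean(0))
print(g[222:242,402:432])
for u in(412,422.8):print(onz(t,u,230.2,.076))
E
```

```text
lower edge
[[ 0.5405  0.1171  0.0778]
 [ 0.5372  0.0674  0.0778]
 [ 0.5239 -0.1142  0.0778]
 [ 0.5213 -0.1635  0.0778]] [0.07003399 0.53236609] -4.006110964390787
[0.6473 0.1456 0.085 ]
[ 0.6278 -0.1958  0.085 ]
[0.5545 0.1501 0.09  ]
[ 0.5325 -0.1882  0.09  ]
post [ 0.58213425 -0.00281511  0.184     ] saddle L/R [0.65202407 0.03644437 0.12      ] [ 0.64825121 -0.05042154  0.12      ]
((413.0961608886719, 235.48077392578125), (35.49702072143555, 50.59796142578125), 78.69007110595703) [[ 0.52  -0.237  0.012]
 [ 0.554 -0.406  0.012]
 [ 0.436 -0.428  0.012]
 [ 0.401 -0.26   0.012]] [ 0.47777567 -0.33266266  0.012     ]
[[185 184 181 183 180 184 182 185 183 184 184 184 185 184 184 182 183 184
  182 183 187 187 188 188 186 187 186 188 186 188]
 [189 190 188 181 177 172 173 172 173 175 174 172 174 172 172 174 173 174
  173 173 178 184 184 185 188 187 189 191 187 188]
 [189 189 185 175 166 165 166 164 163 165 166 165 169 167 170 173 170 170
  170 171 173 173 174 182 189 188 189 188 189 186]
 [188 183 171 157 151 155 165 165 162 163 165 167 169 173 171 174 175 174
  167 169 170 169 170 175 1
[... 1400 characters left out ...]
[189 189 184 163 137 134 134 134 133 133 133 135 134 135 135 130 131 131
  131 130 131 124 140 170 186 187 188 187 186 188]
 [189 189 187 173 161 158 157 155 160 159 156 157 158 156 154 145 135 131
  133 131 130 133 150 175 185 187 186 184 186 188]
 [189 188 190 187 184 186 186 183 184 184 183 184 183 184 181 167 160 154
  156 155 156 158 172 184 189 187 185 185 190 187]
 [189 192 189 188 188 191 190 189 189 190 188 187 189 189 187 185 182 182
  183 182 182 183 187 188 188 189 187 188 187 186]
 [189 189 188 189 188 189 188 188 191 188 191 188 189 190 190 190 187 188
  190 189 188 189 187 187 187 188 187 185 189 186]]
[ 0.49620677 -0.3176257   0.076     ]
[ 0.49633043 -0.35290108  0.076     ]
```

Request:
jog_arm(commands=[[0,-4.28,-2.61,0,0,0,7.1],[0,-4.28,-2.61,0,0,0,7.1],[0,-4.28,-2.61,0,0,0,7.1],[0,-4.28,-2.61,0,0,0,7.1],[0,-4.28,-2.61,0,0,0,7.1]], newtons=20)

```text
clock: 0.52
tool_pos: [0.3515, 0.3875, 0.2182]
tool_rot: [-180.0, 0.0, 121.2]
force: [0.4, 1.2, 0.4]
opening: 0.694
gripper_force: 0.0
```

Request:
jog_arm(commands=[[0,-5,0.37,0,0,0,7.1],[0,-5,0.37,0,0,0,7.1],[0,-5,0.37,0,0,0,7.1],[0,-5,0.37,0,0,0,7.1],[0,-5,0.37,0,0,0,7.1]])

```text
clock: 0.93
tool_pos: [0.469, 0.2247, 0.2184]
tool_rot: [-180.0, 0.0, 85.7]
force: [1.0, 1.1, 0.1]
opening: 0.334
gripper_force: 0.0
```

```bash
cat > go.py <<'E'
import sys,numpy as np
from scipy.spatial.transform import Rotation as R
from station import ctrl
# usage: go.py x y z roll pitch yaw  -> shift & turn units from measured pose
a=list(map(float,sys.argv[1:7])); s=ctrl.sense()
Rc=R.from_euler("xyz",s["tool_rot"],degrees=True);Rt=R.from_euler("xyz",a[3:],degrees=True)
print("t",round(s["clock"],2),"pos",s["tool_pos"].round(4),"rot",s["tool_rot"].round(2),"F",s["force"].round(1),"open",round(s["opening"],3),"grip",round(float(s["gripper_force"]),1))
print("shift",(Rc.inv().apply(np.array(a[:3])-s["tool_pos"])/.04).round(3),"turn",(np.degrees((Rc.inv()*Rt).as_rotvec())/5).round(3))
E
python3 go.py .586 .062 .2 180 0 86
python3 - <<'E'
from h import *
s=load("side0.npz");O=np.array([.5442,-.0195,.087]);c,q=np.cos(np.radians(-4)),np.sin(np.radians(-4))
X=np.array([c,q,0]);Y=np.array([-q,c,0]);S=X*np.cos(np.radians(35))+np.array([0,0,np.sin(np.radians(35))])
for x,y in[(-.016,-.17),(.016,-.17),(-.016,-.03),(.016,-.03)]:
    p=proj(s,O+S*x+Y*y)[0];print(x,y,p.round(1),((p-[280,175])*4.5).round(0))
p=proj(s,[.582,-.003,.184])[0];print("post",((p-[280,175])*4.5).round())
for P in([.4965,-.334,.074],[.478,-.333,.003]):print(((proj(s,P)[0]-[280,175])*4.5).round())
E
```

```text
t 0.93 pos [0.469  0.2247 0.2184] rot [-1.7999e+02  3.0000e-02  8.5690e+01] F [1.  1.1 0.1] open 0.334 grip 0.0
shift [-3.835  3.224  0.461] turn [-0.001  0.007 -0.063]
-0.016 -0.17 [333.6 233.7] [241. 264.]
0.016 -0.17 [341.1 226.7] [275. 233.]
-0.016 -0.03 [315.3 217.2] [159. 190.]
0.016 -0.03 [322.3 210.9] [190. 161.]
post [190.  27.]
[327. 367.]
[299. 472.]
```

Request:
jog_arm(commands=[[0,-3.83,3.22,0.46,0,0,0],[0,-3.83,3.22,0.46,0,0,0],[0,-3.83,3.22,0.46,0,0,0],[0,-3.83,3.22,0.46,0,0,0],[0,-3.83,3.22,0.46,0,0,0]])

```text
clock: 1.35
tool_pos: [0.5869, 0.0629, 0.1994]
tool_rot: [-180.0, 0.0, 86.0]
force: [0.5, -0.3, -0.1]
opening: 0.013
gripper_force: 0.0
```

Request:
jog_arm(commands=[[0,0,0,1,0,0,0],[0,0,0,1,0,0,0],[0,-0.4,0,1,0,0,0],[0,-0.4,0,1,0,0,0]])

```text
clock: 1.68
tool_pos: [0.5838, 0.0485, 0.1596]
tool_rot: [-179.8, 0.1, 86.1]
force: [-0.4, 0.3, -0.3]
opening: 0.004
gripper_force: 0.0
```

```bash
python3 go.py .586 .044 .160 180 0 86; python3 - <<'E'
from station import ctrl
import cv2
a=ctrl.capture("top")["img"][165:265,260:450,::-1];b=ctrl.capture("side")["img"][175:305,280:430,::-1]
import numpy as np
a=cv2.resize(a,(399,210),interpolation=cv2.INTER_CUBIC);b=cv2.resize(b,(399,346),interpolation=cv2.INTER_CUBIC);cv2.imwrite("pics/push0.png",np.vstack([a,b]))
E
```

```text
t 1.68 pos [0.5838 0.0485 0.1596] rot [-1.7983e+02  5.0000e-02  8.6070e+01] F [-0.4  0.3 -0.3] open 0.004 grip 0.0
shift [-0.108  0.063 -0.009] turn [-0.033  0.011  0.013]
```

View pics/push0.png

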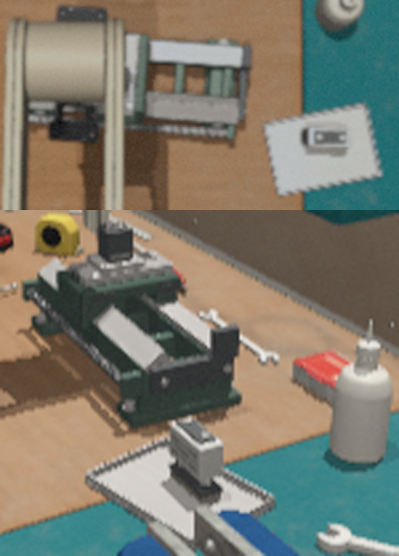

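The fingers stand just left of the post in both views. The side view shows the post at (115,240) with the fingers behind it, and the way is clear. Now I'll push.

Request:
jog_arm(commands=[[0,-0.4,0,0,0,0,0],[0,-0.8,0,0,0,0,0],[0,-1.2,0,0,0,0,0],[0,-1.7,0,0,0,0,0],[0,-2.2,0,0,0,0,0]])

```text
clock: 2.2
tool_pos: [0.5789, -0.0357, 0.1615]
tool_rot: [180.0, -0.2, 86.2]
force: [-1.1, 6.1, 1.3]
opening: 0.005
gripper_force: 3.3
```

Request:
jog_arm(commands=[[0,-0.5,0,0,0,0,0],[0,-1.0,0,0,0,0,0],[0,-1.3,0,0,0,0,0],[0,-1.5,0,0,0,0,0],[0,-1.7,0,0,0,0,0]])

```text
clock: 2.62
tool_pos: [0.5747, -0.1052, 0.1612]
tool_rot: [179.9, -0.0, 86.1]
force: [-0.9, 4.6, 3.3]
opening: 0.007
gripper_force: 2.3
```

Request:
jog_arm(commands=[[0,-0.06,0,0,0,0,0],[0,-0.12,0,0,0,0,0],[0,-0.18,0,0,0,0,0],[0,-0.24,0,0,0,0,0],[0,-0.3,0,0,0,0,0]])

```text
clock: 3.03
tool_pos: [0.5739, -0.1176, 0.1604]
tool_rot: [180.0, -0.0, 86.1]
force: [0.2, 3.6, 2.2]
opening: 0.002
gripper_force: 1.7
```

Request:
jog_arm(commands=[[0,-0.04,0,0,0,0,0],[0,-0.08,0,0,0,0,0],[0,-0.12,0,0,0,0,0],[0,-0.16,0,0,0,0,0],[0,-0.2,0,0,0,0,0]])

```text
clock: 3.45
tool_pos: [0.5732, -0.1236, 0.1603]
tool_rot: [-180.0, -0.2, 86.1]
force: [2.2, 19.5, 5.0]
opening: 0.003
gripper_force: 9.7
```

Request:
jog_arm(commands=[[60,0.6,0,0,0,0,0],[60,0.7,0,-0.8,0,0,0],[60,0.7,0,-1.6,0,0,0],[60,0.7,0,-1.7,0,0,0],[60,0.7,0,-1.7,0,0,0]])

```text
clock: 3.87
tool_pos: [0.5763, -0.0989, 0.2314]
tool_rot: [179.7, 0.1, 86.1]
force: [-0.2, -1.1, -0.5]
opening: 0.317
gripper_force: 0.0
```

```bash
python3 go.py .4965 -.334 .16 180 0 88.5
```

```text
t 3.87 pos [ 0.5763 -0.0989  0.2314] rot [1.7972e+02 1.1000e-01 8.6080e+01] F [-0.2 -1.1 -0.5] open 0.317 grip 0.0
shift [-5.996 -1.597  1.788] turn [ 0.056  0.024 -0.483]
```

Request:
jog_arm(commands=[[60,-4.8,-1.28,0,0.05,0,-0.48],[60,-4.8,-1.28,0,0.05,0,-0.48],[60,-4.8,-1.28,0,0.05,0,-0.48],[60,-4.8,-1.28,0,0.05,0,-0.48],[60,-4.8,-1.28,0,0.05,0,-0.48]])

```text
clock: 4.28
tool_pos: [0.5082, -0.2888, 0.2262]
tool_rot: [-179.6, -0.0, 88.4]
force: [-0.0, 0.1, 0.3]
opening: 0.637
gripper_force: 0.0
```

Request:
jog_arm(commands=[[60,-1.2,-0.3,1.0,0,0,0],[60,-1.2,-0.3,1.6,0,0,0],[60,-1.2,-0.3,1.6,0,0,0],[60,-1.2,-0.3,1.6,0,0,0]])

```text
clock: 4.62
tool_pos: [0.494, -0.333, 0.1597]
tool_rot: [-179.4, -0.3, 88.3]
force: [-0.2, 0.4, -0.1]
opening: 0.644
gripper_force: 0.0
```

```bash
python3 go.py .4965 -.334 .033 180 0 88.5; python3 - <<'E'
from station import ctrl
import cv2
import numpy as np
a=ctrl.capture("top")["img"][165:265,260:450,::-1];b=ctrl.capture("side")["img"][165:305,270:430,::-1]
a=cv2.resize(a,(480,253),interpolation=cv2.INTER_CUBIC);b=cv2.resize(b,(390,341),interpolation=cv2.INTER_CUBIC);p=np.zeros((600,480,3),np.uint8);p[:253]=a;p[255:596,:390]=b;cv2.imwrite("pics/over.png",p)
E
```

```text
t 4.62 pos [ 0.494  -0.333   0.1597] rot [-179.35   -0.28   88.34] F [-0.2  0.4 -0.1] open 0.644 grip 0.0
shift [-0.038  0.099  3.167] turn [-0.129 -0.057 -0.032]
```

View pics/over.png

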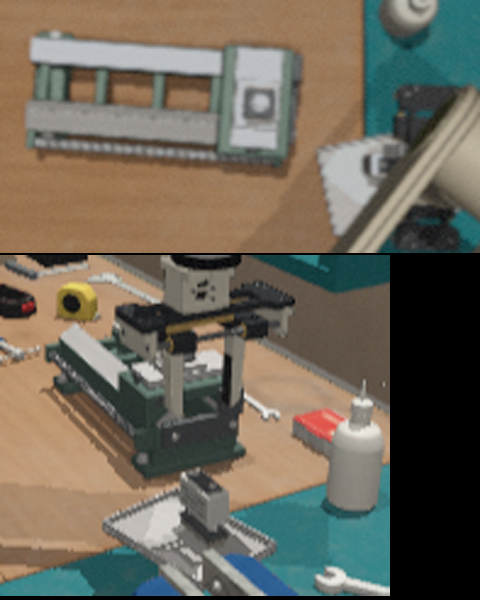

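The saddle now sits against the stop block at top crop (262,100). The gripper is straddling above the holder. Next I'll descend and grip.

Request:
jog_arm(commands=[[60,-0.04,0.1,0.8,-0.13,-0.05,-0.03],[60,-0.04,0.1,1.6,-0.13,-0.05,-0.03],[60,-0.04,0.1,2.3,-0.13,-0.05,-0.03],[60,-0.04,0.1,2.8,-0.13,-0.05,-0.03],[60,-0.04,0.1,3.1,-0.13,-0.05,-0.03]])

```text
clock: 5.13
tool_pos: [0.5011, -0.3339, 0.0394]
tool_rot: [179.6, 0.2, 88.8]
force: [0.1, -0.3, -1.2]
opening: 0.649
gripper_force: 0.0
```

Request:
jog_arm(commands=[[60,0,0,0,0,0,0],[30,0,0,0,0,0,0],[20,0,0,0,0,0,0],[20,0,0,0,0,0,0],[20,0,0,0,0,0,0]], newtons=10)

```text
clock: 5.55
tool_pos: [0.5017, -0.3362, 0.0423]
tool_rot: [179.5, 0.4, 88.6]
force: [-1.4, -0.7, 0.7]
opening: 0.404
gripper_force: 0.6
```

Request:
jog_arm(commands=[[20,0,0,0,0,0,0],[20,0,0,0,0,0,0],[20,0,0,0,0,0,0]], newtons=55)

```text
clock: 5.8
tool_pos: [0.5007, -0.3358, 0.0409]
tool_rot: [179.6, 0.3, 88.6]
force: [-1.3, -0.2, 3.5]
opening: 0.331
gripper_force: 53.8
```

```bash
python3 go.py .4965 -.334 .16 180 0 88.5
```

```text
t 5.8 pos [ 0.5007 -0.3358  0.0409] rot [179.57   0.29  88.63] F [-1.3 -0.2  3.5] open 0.331 grip 53.8
shift [ 0.027 -0.084 -2.978] turn [0.086 0.057 0.027]
```

Request:
jog_arm(commands=[[20,0,0,-0.3,0,0,0],[20,0,0,-1.0,0,0,0],[20,0,0,-2.0,0,0,0],[20,0,0,-3.0,0,0,0],[20,0,0,-4.0,0,0,0]])

```text
clock: 6.22
tool_pos: [0.4988, -0.3339, 0.2018]
tool_rot: [179.7, 0.2, 88.6]
force: [1.7, -1.0, -3.6]
opening: 0.322
gripper_force: 54.6
```

```bash
cat > v.py <<'E'
import sys,numpy as np
from scipy.spatial.transform import Rotation as R
from station import ctrl
# v.py yv h [xs] : move needed to put relaxed stone face at (xs,yv,h) in the v_way frame; also current coordinates
O=np.array([.5442,-.0195,.087]);B=R.from_euler("z",-4,degrees=True)*R.from_euler("y",-35,degrees=True)
Rt=B*R.from_euler("x",180,degrees=True)*R.from_euler("z",90,degrees=True)*R.identity()
M=B.as_matrix();Rt=R.from_matrix(np.c_[M[:,1],M[:,0],-M[:,2]]);d=.038
yv,h=float(sys.argv[1]),float(sys.argv[2]);xs=float(sys.argv[3]) if len(sys.argv)>3 else 0
s=ctrl.sense();Rc=R.from_euler("xyz",s["tool_rot"],degrees=True);p=s["tool_pos"]
T=O+B.apply([xs,yv,h+d])
print("t",round(s["clock"],2),"target",T.round(4),Rt.as_euler("xyz",degrees=True).round(1),"F in v:",B.inv().apply(s["force"]).round(1),"open",round(s["opening"],3))
print("stone now in v",(B.inv().apply(p+Rc.apply([0,0,d])-O)*1000).round(1),"mm; tilt err",np.degrees((Rc.inv()*Rt).as_rotvec()).round(1))
print("shift",(Rc.inv().apply(T-p)/.04).round(3),"turn",(np.degrees((Rc.inv()*Rt).as_rotvec())/5).round(3))
E
python3 v.py .13 .04; python3 go.py .40 .0 .24 180 0 86
```

```text
t 6.22 target [0.5086 0.1133 0.1509] [145.   0.  86.] F in v: [-0.6 -0.9 -4. ] open 0.322
stone now in v [  25.1 -316.9   76.1] mm; tilt err [-34.7  -0.7   2.6]
shift [11.186 -0.026  1.238] turn [-6.93  -0.13   0.523]
t 6.22 pos [ 0.4988 -0.3339  0.2018] rot [1.7966e+02 1.7000e-01 8.8650e+01] F [ 1.7 -1.  -3.6] open 0.322 grip 54.6
shift [ 8.283 -2.661 -0.996] turn [0.068 0.032 0.53 ]
```

Request:
jog_arm(commands=[[20,4.3,-2.3,-0.5,0,0,0.5],[20,4.3,-2.3,-0.5,0,0,0.5],[20,4.3,-2.3,-0.5,0,0,0.5],[20,4.3,-2.3,-0.5,0,0,0.5],[20,4.3,-2.3,-0.5,0,0,0.5]])

```text
clock: 6.63
tool_pos: [0.4098, -0.1577, 0.2191]
tool_rot: [179.6, 0.2, 86.2]
force: [-0.1, 0.4, -2.1]
opening: 0.323
gripper_force: 54.6
```

Request:
jog_arm(commands=[[20,4.8,0,0,-6.9,0,0],[20,4.8,0,0,-6.9,0,0],[20,4.8,0,0,-6.9,0,0],[20,4.8,0,0,-6.9,0,0],[20,4.8,0,0,-6.9,0,0]])

```text
clock: 7.05
tool_pos: [0.4458, 0.0105, 0.2126]
tool_rot: [152.6, 0.6, 85.8]
force: [4.9, -1.1, -1.4]
opening: 0.32
gripper_force: 55.0
```

```bash
python3 v.py .13 .04
```

```text
t 7.05 target [0.5086 0.1133 0.1509] [145.   0.  86.] F in v: [ 3.3 -0.7 -4. ] open 0.32
stone now in v [-15.1  22.6 122.7] mm; tilt err [-7.6  0.6  0.1]
shift [2.695 0.526 1.98 ] turn [-1.52   0.122  0.023]
```

Request:
jog_arm(commands=[[20,2.6,0.4,1.0,-1.3,0.1,0],[20,2.6,0.4,1.4,-1.3,0.1,0],[20,2.6,0.4,1.6,-1.3,0.1,0],[20,2.6,0.4,1.6,-1.3,0.1,0],[20,2.6,0.4,1.6,-1.3,0.1,0]])

```text
clock: 7.47
tool_pos: [0.4971, 0.1109, 0.1626]
tool_rot: [146.3, 0.4, 86.4]
force: [0.0, 0.6, -2.9]
opening: 0.32
gripper_force: 55.0
```

```bash
python3 v.py .13 .02
```

```text
t 7.47 target [0.5201 0.1125 0.1345] [145.   0.  86.] F in v: [-1.7  0.6 -2.3] open 0.32
stone now in v [ -3.5 126.7  56.1] mm; tilt err [-1.3  0.1  0.6]
shift [0.083 0.086 0.9  ] turn [-0.26   0.03   0.115]
```

Request:
jog_arm(commands=[[20,0.08,0.08,0.4,-0.26,0,0.1],[20,0.08,0.08,0.8,-0.26,0,0.1],[20,0.08,0.08,1.0,-0.26,0,0.1],[20,0.08,0.08,1.0,-0.26,0,0.1],[20,0.08,0.08,1.0,-0.26,0,0.1]])

```text
clock: 7.88
tool_pos: [0.5254, 0.1093, 0.1375]
tool_rot: [144.4, -0.0, 85.6]
force: [-0.3, 1.0, -2.0]
opening: 0.315
gripper_force: 55.0
```

```bash
python3 v.py .13 0; python3 - <<'E'
from station import ctrl
import cv2
b=ctrl.capture("side")["img"][160:250,270:360,::-1]
cv2.imwrite("pics/near.png",cv2.resize(b,None,fx=6.5,fy=6.5,interpolation=cv2.INTER_CUBIC))
E
```

```text
t 7.88 target [0.5315 0.1117 0.1181] [145.   0.  86.] F in v: [-1.5  1.  -1.4] open 0.315
stone now in v [  6.6 127.   19.2] mm; tilt err [ 0.6  0.2 -0.3]
shift [ 0.072 -0.161  0.479] turn [ 0.116  0.045 -0.066]
```

View pics/near.png

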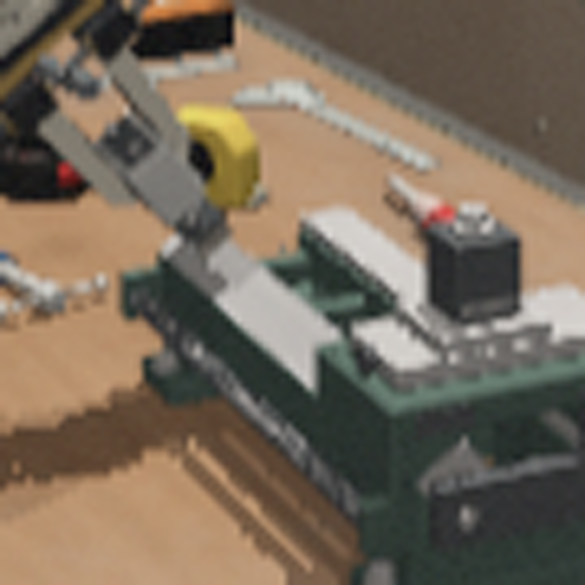

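The stone hovers over the upper part of the left-hand end of the front flank, at about (215,250) in the crop, parallel to the slope. Next I'll centre it and approach.

Request:
jog_arm(commands=[[20,0.07,-0.1,0.1,0,0,0],[20,0.07,-0.15,0.2,0.05,0,0],[20,0.07,-0.15,0.3,0.05,0,0],[20,0.07,-0.15,0.3,0.05,0,0],[20,0.07,-0.15,0.3,0.05,0,0]])

```text
clock: 8.35
tool_pos: [0.5271, 0.1132, 0.1222]
tool_rot: [144.8, 0.0, 85.7]
force: [0.9, 0.0, -2.8]
opening: 0.321
gripper_force: 55.0
```

```bash
python3 v.py .13 0
```

```text
t 8.35 target [0.5315 0.1117 0.1181] [145.   0.  86.] F in v: [-0.9  0.1 -2.8] open 0.321
stone now in v [ -1.2 131.    5.9] mm; tilt err [ 0.2  0.2 -0.2]
shift [-0.028  0.033  0.149] turn [ 0.043  0.035 -0.04 ]
```

Request:
jog_arm(commands=[[20,0,0.03,0.04,0.03,0,0],[20,0,0.03,0.08,0.03,0,0],[20,0,0.03,0.12,0.03,0,0],[20,0,0.03,0.15,0.03,0,0],[20,0,0.03,0.18,0.03,0,0]])

```text
clock: 8.77
tool_pos: [0.5328, 0.113, 0.1179]
tool_rot: [144.9, -0.0, 85.7]
force: [-4.4, 0.0, 2.4]
opening: 0.322
gripper_force: 55.0
```

```bash
python3 v.py .13 0
```

```text
t 8.77 target [0.5315 0.1117 0.1181] [145.   0.  86.] F in v: [-2.2 -0.3  4.5] open 0.322
stone now in v [  0.9 131.2  -0.9] mm; tilt err [ 0.1  0.2 -0.2]
shift [-0.034 -0.02  -0.021] turn [ 0.029  0.03  -0.043]
```

Request:
jog_arm(commands=[[20,0,0,0.03,0,0,0],[20,0,0,0.05,0,0,0],[20,-0.1,0,0.05,0,0,0],[20,-0.2,0,0.05,0,0,0],[20,-0.3,0,0.05,0,0,0]])

```text
clock: 9.18
tool_pos: [0.5335, 0.1016, 0.117]
tool_rot: [144.8, -0.1, 85.8]
force: [-4.7, 4.6, 4.8]
opening: 0.319
gripper_force: 55.0
```

```bash
python3 v.py .08 -.003
```

```text
t 9.18 target [0.5298 0.0617 0.1157] [145.   0.  86.] F in v: [-1.4  4.2  6.8] open 0.319
stone now in v [  1.7 120.1  -2.4] mm; tilt err [ 0.2  0.1 -0.2]
shift [-1.002 -0.035  0.015] turn [ 0.047  0.011 -0.044]
```

Request:
jog_arm(commands=[[20,-0.13,-0.01,0,0,0,0],[20,-0.26,-0.02,0,0,0,0],[20,-0.39,-0.03,0,0,0,0],[20,-0.52,-0.03,0,0,0,0],[20,-0.65,-0.03,0,0,0,0]])

```text
clock: 9.6
tool_pos: [0.5306, 0.0756, 0.1164]
tool_rot: [144.8, -0.1, 85.8]
force: [-4.2, 5.0, 4.1]
opening: 0.321
gripper_force: 55.0
```

Request:
jog_arm(commands=[[20,-0.13,0,0,0,0,0],[20,-0.26,0,0,0,0,0],[20,-0.39,0,0,0,0,0],[20,-0.52,0,0,0,0,0],[20,-0.65,0,0,0,0,0]])

```text
clock: 10.02
tool_pos: [0.5286, 0.0494, 0.1163]
tool_rot: [144.8, -0.1, 85.8]
force: [-4.3, 4.3, 4.8]
opening: 0.318
gripper_force: 55.0
```

```bash
python3 v.py .04 -.003
```

```text
t 10.02 target [0.527  0.0218 0.1157] [145.   0.  86.] F in v: [-1.   4.   6.6] open 0.318
stone now in v [ 0.3 67.6 -2.3] mm; tilt err [ 0.2  0.1 -0.2]
shift [-0.692 -0.001  0.019] turn [ 0.046  0.017 -0.045]
```

Steady at about 9 N, so I'll continue the stroke.

Request:
jog_arm(commands=[[20,-0.13,0,0,0,0,0],[20,-0.26,0,0,0,0,0],[20,-0.39,0,0,0,0,0],[20,-0.52,0,0,0,0,0],[20,-0.65,0,0,0,0,0]])

```text
clock: 10.43
tool_pos: [0.5266, 0.0234, 0.1163]
tool_rot: [144.8, -0.0, 85.8]
force: [-4.9, 5.4, 4.2]
opening: 0.318
gripper_force: 55.0
```

Request:
jog_arm(commands=[[20,-0.13,0,0,0,0,0],[20,-0.26,0,0,0,0,0],[20,-0.39,0,0,0,0,0],[20,-0.52,0,0,0,0,0],[20,-0.65,0,0,0,0,0]])

```text
clock: 10.85
tool_pos: [0.5246, -0.0026, 0.1161]
tool_rot: [144.8, -0.0, 85.8]
force: [-4.4, 4.7, 4.9]
opening: 0.321
gripper_force: 55.0
```

Request:
jog_arm(commands=[[20,-0.13,0,0,0,0,0],[20,-0.26,0,0,0,0,0],[20,-0.39,0,0,0,0,0],[20,-0.52,0,0,0,0,0],[20,-0.65,0,0,0,0,0]])

```text
clock: 11.27
tool_pos: [0.5225, -0.0286, 0.116]
tool_rot: [144.8, -0.0, 85.8]
force: [-3.6, 5.1, 4.4]
opening: 0.318
gripper_force: 55.0
```

```bash
python3 v.py -.035 -.003
```

```text
t 11.27 target [ 0.5217 -0.053   0.1157] [145.   0.  86.] F in v: [-0.7  4.9  5.9] open 0.318
stone now in v [ -0.4 -10.7  -2.2] mm; tilt err [ 0.2  0.1 -0.2]
shift [-0.61   0.016  0.021] turn [ 0.037  0.024 -0.042]
```

Request:
jog_arm(commands=[[20,-0.13,0,0,0,0,0],[20,-0.26,0,0,0,0,0],[20,-0.39,0,0,0,0,0],[20,-0.52,0,0,0,0,0],[20,-0.6,0,0,0,0,0]])

```text
clock: 11.68
tool_pos: [0.5207, -0.0527, 0.116]
tool_rot: [144.8, -0.0, 85.7]
force: [-4.6, 5.8, 5.3]
opening: 0.32
gripper_force: 55.0
```

Request:
jog_arm(commands=[[20,0,0,0,0,0,0],[20,0,0,0,0,0,0],[20,0,0,-0.2,0,0,0],[20,0.1,0,-0.6,0,0,0],[20,0.1,0,-1.2,0,0,0]])

```text
clock: 12.1
tool_pos: [0.4914, -0.0462, 0.1518]
tool_rot: [145.2, -0.0, 85.7]
force: [0.3, 0.0, -2.2]
opening: 0.318
gripper_force: 55.0
```

Request:
jog_arm(commands=[[20,0,0,-1,0,0,0],[20,0,0,-2,0,0,0],[20,0,0,-3,0,0,0],[20,0,0,-3,0,0,0],[20,0,0,-3,0,0,0]])

```text
clock: 12.52
tool_pos: [0.4785, -0.0486, 0.256]
tool_rot: [146.7, -0.0, 85.8]
force: [0.0, -0.2, -3.7]
opening: 0.32
gripper_force: 55.0
```

```bash
python3 go.py .40 -.2 .24 180 0 88.6
```

```text
t 12.52 pos [ 0.4785 -0.0486  0.256 ] rot [ 1.4668e+02 -1.0000e-02  8.5770e+01] F [ 0.  -0.2 -3.7] open 0.32 grip 55.0
shift [-3.919 -1.622 -0.588] turn [ 6.663  0.163 -0.55 ]
```

Request:
jog_arm(commands=[[20,-3.9,-1.6,-0.6,6.66,0.15,-0.5],[20,-3.9,-1.6,-0.6,6.66,0.15,-0.5],[20,-3.9,-1.6,-0.6,6.66,0.15,-0.5],[20,-3.9,-1.6,-0.6,6.66,0.15,-0.5],[20,-3.9,-1.6,-0.6,6.66,0.15,-0.5]])

```text
clock: 12.93
tool_pos: [0.397, -0.2042, 0.2363]
tool_rot: [-179.3, 0.0, 88.1]
force: [1.1, -1.4, -2.9]
opening: 0.319
gripper_force: 55.0
```

```bash
python3 go.py .485 -.333 .12 180 0 88.6
```

```text
t 12.93 pos [ 0.397  -0.2042  0.2363] rot [-1.7931e+02  1.0000e-02  8.8100e+01] F [ 1.1 -1.4 -2.9] open 0.319 grip 55.0
shift [-3.144  2.34   2.88 ] turn [-0.138  0.001 -0.101]
```

Request:
jog_arm(commands=[[20,-3.14,2.34,0,-0.2,0.05,-0.1],[20,-3.14,2.34,0,-0.2,0.05,-0.1],[20,-3.14,2.34,0,-0.2,0.05,-0.1],[20,-3.14,2.34,0,-0.2,0.05,-0.1],[20,-3.14,2.34,0,-0.2,0.05,-0.1]])

```text
clock: 13.35
tool_pos: [0.4906, -0.3307, 0.2323]
tool_rot: [179.4, -0.4, 88.7]
force: [-0.2, 0.3, -3.0]
opening: 0.319
gripper_force: 55.0
```

Request:
jog_arm(commands=[[20,0,0,0.7,0,0,0],[20,0,0,1.5,0,0,0],[20,0,0,2.3,0,0,0],[20,0,0,2.8,0,0,0],[20,0,0,2.9,0,0,0]])

```text
clock: 13.77
tool_pos: [0.4879, -0.3235, 0.1142]
tool_rot: [179.7, -0.7, 88.9]
force: [-1.0, 0.4, -2.9]
opening: 0.322
gripper_force: 55.0
```

Request:
jog_arm(commands=[[20,0,0,0.4,0,0,0],[20,0,0,0.6,0,0,0],[20,0,0,0.8,0,0,0],[20,0,0,1,0,0,0],[20,0,0,1,0,0,0]])

```text
clock: 14.18
tool_pos: [0.4912, -0.3255, 0.0797]
tool_rot: [179.3, -0.4, 88.9]
force: [-0.7, 1.3, -3.8]
opening: 0.317
gripper_force: 55.0
```

```bash
python3 go.py .485 -.333 .041 179.6 0.3 88.6
```

```text
t 14.18 pos [ 0.4912 -0.3255  0.0797] rot [179.28  -0.4   88.87] F [-0.7  1.3 -3.8] open 0.317 grip 55.0
shift [-0.198 -0.163  0.964] turn [ 0.063 -0.141  0.053]
```

Request:
jog_arm(commands=[[20,-0.15,-0.1,0.2,0.06,-0.14,0],[20,-0.15,-0.1,0.4,0.06,-0.14,0],[20,-0.15,-0.1,0.6,0.06,-0.14,0],[20,-0.15,-0.1,0.7,0.06,-0.14,0],[20,-0.15,-0.1,0.75,0.06,-0.14,0]])

```text
clock: 14.6
tool_pos: [0.4875, -0.3312, 0.0496]
tool_rot: [179.6, 0.3, 88.9]
force: [-0.1, 0.1, -2.4]
opening: 0.318
gripper_force: 55.0
```

Request:
jog_arm(commands=[[20,0,0,0.05,0,0,0],[20,0,0,0.1,0,0,0],[20,0,0,0.13,0,0,0],[20,0,0,0.15,0,0,0],[20,0,0,0.15,0,0,0]])

```text
clock: 15.02
tool_pos: [0.4882, -0.3318, 0.045]
tool_rot: [179.5, 0.4, 88.9]
force: [0.8, 0.1, -2.5]
opening: 0.319
gripper_force: 55.0
```

```bash
python3 go.py .485 -.333 .041 179.6 0.3 88.6
```

```text
t 15.02 pos [ 0.4882 -0.3318  0.045 ] rot [179.5    0.36  88.87] F [ 0.8  0.1 -2.5] open 0.319 grip 55.0
shift [-0.031 -0.08   0.098] turn [0.02  0.012 0.053]
```

Request:
jog_arm(commands=[[20,0,0,0.03,0,0,0],[20,0,0,0.06,0,0,0],[20,0,0,0.09,0,0,0],[20,0,0,0.11,0,0,0],[20,0,0,0.11,0,0,0]])

```text
clock: 15.43
tool_pos: [0.4884, -0.332, 0.041]
tool_rot: [179.5, 0.4, 88.9]
force: [-1.9, 0.3, 3.2]
opening: 0.321
gripper_force: 55.0
```

Request:
jog_arm(commands=[[20,0,0,-0.02,0,0,0],[20,0,0,-0.02,0,0,0]])

```text
clock: 15.6
tool_pos: [0.4884, -0.332, 0.0419]
tool_rot: [179.5, 0.4, 88.9]
force: [-1.5, 1.6, 2.3]
opening: 0.319
gripper_force: 55.0
```

Request:
jog_arm(commands=[[20,0,0,0,0,0,0],[20,0,0,0,0,0,0],[33,0,0,0,0,0,0],[36,0,0,0,0,0,0],[60,0,0,0,0,0,0]], newtons=4)

```text
clock: 16.02
tool_pos: [0.488, -0.3316, 0.041]
tool_rot: [179.5, 0.3, 88.9]
force: [-0.7, -0.5, -0.2]
opening: 0.418
gripper_force: 0.0
```

Request:
jog_arm(commands=[[60,0,0,0,0,0,0],[60,0,0,0,0,0,0],[60,0,0,0,0,0,0],[60,0,0,-0.2,0,0,0],[60,0,0,-0.5,0,0,0]])

```text
clock: 16.43
tool_pos: [0.487, -0.3309, 0.0606]
tool_rot: [179.6, 0.3, 88.9]
force: [-0.3, -0.2, 0.2]
opening: 0.642
gripper_force: 0.0
```

Released, so I'll retreat upward and check.

Request:
jog_arm(commands=[[60,0,0,-1,0,0,0],[60,0,0,-2,0,0,0],[60,0,0,-3,0,0,0],[60,0,0,-4,0,0,0],[60,0,0,-4,0,0,0]])

```text
clock: 16.85
tool_pos: [0.4902, -0.3335, 0.2338]
tool_rot: [178.8, 0.9, 88.9]
force: [0.6, -0.6, 1.8]
opening: 0.646
gripper_force: 0.0
```

Request:
jog_arm(commands=[[60,0,-1.5,0,0,0,0],[60,0,-1.5,0,0,0,0],[60,0,-1.5,0,0,0,0],[60,0,-1.5,0,0,0,0]])

```text
clock: 17.18
tool_pos: [0.4264, -0.3298, 0.2221]
tool_rot: [179.4, 0.4, 88.8]
force: [1.0, 0.1, 0.4]
opening: 0.646
gripper_force: 0.0
```

```bash
python3 - <<'E'
from station import ctrl
import cv2
import numpy as np
print(ctrl.sense()["clock"],ctrl.sense()["joint_velocities"].round(1))
a=ctrl.capture("top")["img"][165:265,260:450,::-1];b=ctrl.capture("side")["img"][165:305,270:430,::-1]
a=cv2.resize(a,(480,253),interpolation=cv2.INTER_CUBIC);b=cv2.resize(b,(390,341),interpolation=cv2.INTER_CUBIC);p=np.zeros((600,480,3),np.uint8);p[:253]=a;p[255:596,:390]=b;cv2.imwrite("pics/end.png",p)
E
```

```text
17.1833 [ 0.9  1.5 -1.6  0.3 -0.5  0.4]
```

View pics/end.png

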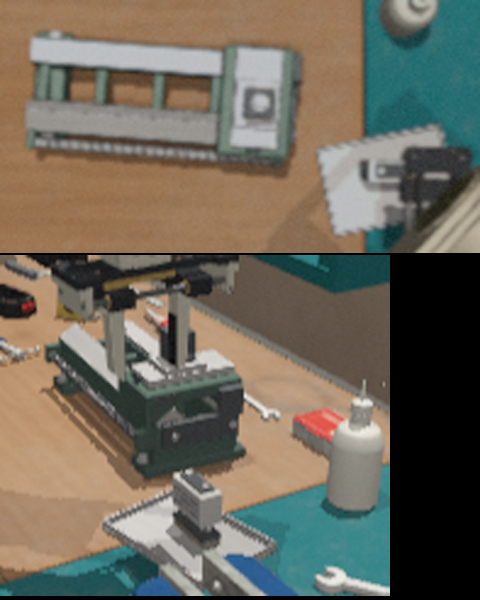

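The holder stands upright in the tray at side crop (195,505), released. The saddle is still against its stop at top crop (262,100), and the arm is clear of everything.

```bash
python3 -c "
from station import ctrl
print(ctrl.sign_off())"
```

```text
the job is handed in; nothing more can be done
None
```

The job is handed in at about 17 s with no verdict returned: the saddle is against its stop, the flank was stoned in one stroke at about 8–9 N, and the holder stands released in its tray.

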